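# Load the capsule and lock the espresso holder into the machine

### The arm

A 6-joint arm with a two-finger parallel gripper is mounted at the origin on a cart in front of the work surface, level with it; the furniture and walls round the work are solid. World frame = base frame: x ahead of the robot, y to its left, z up, the work surface at z = 0. Lengths are in m, angles in rad, forces in N, time in s.
With the tool pointing down it reaches from about 0.225 to 0.875 m from the base axis. Payload 3.4 kg.
Tool frame: the origin (TCP) lies between the finger pads; the fingertips stand 17 mm ahead of it and the grasp point (between the pads) lies 2 mm behind it; y points along the fingers, z is the direction in which the jaws open and shut, and the axes are right-handed (so a half turn about y gives the same grasp; the last joint's range is limited). The gripper opens to 85 mm and grips with 20 to 120 N. Pads are 22 mm wide; open, the fingers measure 114 mm over their backs; the gripper's body (76 mm by 85 mm) begins 54 mm behind the grasp point. The pads swing forward as they close: fully open they stand 13 mm farther back than shut.
Start: joints at [-1.419, 0.276, 1.505, -0, 1.361, -0.121], TCP at [0.155, -0.554, 0.248] pointing down, gripper open.
Joint ranges: [-2.89, 2.89], [-0.75, 2.08], [0.22, 2.7], [-1.18, 4.32], [0.11, 2.71], [-2.7, 2.7]. Speed limits (rad/s): [2.57, 2.57, 3.14, 3.14, 3.14, 3.14].

### API

Orientations are given as a unit quaternion [w, x, y, z].
In Python, from rig import manip, get_image, camera_model, sign_off, spot_in, silhouettes, spot_point gives the robot as it stands.
- The arm moves only by the tool jog_arm, never from a script. Its argument "targets" is a list of rows, each a list of 3 entries, a list of its own where there are three numbers: the finger opening in m, from 0 to 0.0854, then the shift along the world's x, y, z in m, then the turn about the world's z in rad. In form: [[claw, [x, y, z], spin], ...]. A call has 1 to 10 rows; each row shifts and turns the commanded pose from where the row before left it; what a row does not reach is not made up. A row lasts 1/8 s, in which the tool goes at most 62.5 mm and 10.7 degrees, less where a joint would pass 70% of its speed; a pose out of reach is approached as far as the arm can. A call with a gripper value outside its range is refused whole. The fingers move at their own pace and stop on an object; "force" is the grip in N (left out, the last holds). Time passes only in rows, so rows that do not move let the fingers close. It gives the time, the measured TCP pose, the force and the opening at its end, in the units of the state.
- manip.get_state(): the state, without advancing time (a new reading comes with each control period).
- get_image(name): name is "scene" or "side" or "wrist"; returns (picture, depth): 384x512x3 uint8, red, green, blue; 384x512 float32, m along the optical axis (not along the pixel's ray), 0 where there is no reading.
- camera_model(name): a dict with "mtx" (3x3 intrinsics, pixels), "distortion" ([k1, k2, p1, p2, k3] as OpenCV has them; the pictures are not rectified), "world_from_camera" (4x4, takes a point from camera to world coordinates). Camera axes: x right, y up, looking along -z (the intrinsics and any distortion apply to the point x, -y, -z); pixel columns grow to the right and rows downward; lengths in m; the calibration is good to about 2 mm. A picture is of the moment at which its call begins: read the wrist's pose just before it. camera_model takes no time and is no camera call; for the wrist camera it gives the pose at the moment of the call.
- sign_off(): hands the job in, once; it reports no verdict.
Trained networks look in the newest picture that a camera, given by its name, has taken for a name from the list of things; names that differ only in an ending like _2 or _b are one class to them, and where a whole thing is asked for, a point or a joint stands for the part that bears it (a point fixed in the world has none). Each returns a list of dicts, best first, with "score" (0 to 1); they miss things now and then, are a little off and sometimes report something else, mostly with a low value. They report only what shows in the picture. A call takes as long as a camera call. They do not tell look-alikes from the thing itself.
- spot_in(name, camera): "position" ([column, row] in pixels, amid what is visible of it).
- silhouettes(name, camera): "mask" (384x512 bool, what is visible of it) and "position" ([column, row] in pixels, amid what is visible of it).
- spot_point(name, camera): "position" ([column, row] in pixels: a listed point, or the origin of a listed thing).
The state is a dict: "clock": time; "qpos": joint angles; "qd": joint speeds; "effort": joint torques, N m; "position": TCP position; "ee_rot": TCP orientation; "contact_force": force on the tool from outside, world axes, zero at the start; "moment": the same for the moment, N m; "width": finger opening in m.
Only numpy, scipy, OpenCV 4.12 (cv2) and the standard library are available. Lean on these libraries where they do the work, as an engineer would, in place of code of your own. Each camera call takes 0.05 s, during which the arm holds its last target.

### The job

Get the espresso machine ready: put the steel capsule upright, knob up, into the cup of the handled holder that waits in its stand. Then bring the holder up into the machine's group head with the handle swung off to the left, and twist the handle round to the front until the lugs drop into their recesses and it hangs there locked by itself. Leave the tin, the spice jar and the lemon where they are.

Things in the scene. Friction and masses are not known exactly. Their poses are not given: they have to be found in the camera images.
- machine: The fixed steel espresso machine, 330 mm tall, 150 mm wide; origin on the worktop under the axis of its group head, z up, x from its front to its back. The head is round, 140 mm across (134 mm at the mouth), and overhangs the drip tray, whose top is 29 mm above the worktop.
- mount (a point): Centre of the head's round mouth, in its underside, 185 mm above the worktop; axes as machine. Mouth 72 mm across, with 3 slots for the lugs (4 mm play each side; cup 3 mm all round). Lugs enter straight up only with the holder's x axis 40 deg clockwise (from above) of this x axis: handle to the front, swung 40 deg to the left of a person facing the machine.
- turn_height (a point): On the same axis, 16 mm above mount. With the holder's rim here (3 mm up or down) the lugs clear the humps and the holder turns 40 deg counterclockwise (from above) with little force, until its x axis agrees with the machine's; a stop follows 2 to 3 deg later. A fixed ring stops the rim 3 mm above this point.
- locked_height (a point): On the same axis, 9 mm above mount: where the rim's centre rests when locked. After the 40 deg turn the holder is lowered and its lugs drop 4 mm behind the humps into recesses; it then hangs by itself.
- holder_rim (a point): Centre of the rim of the steel holder's open cup; z up, x away from the handle. Cup 62 mm outside, 55 inside, 52 tall, floor 48 below the rim. Three lugs, 12 mm wide, 6 tall, level with the rim, reach 42 mm from the axis: one above the handle, two 120 deg either side. About 0.22 kg, centre of mass about 20 mm from the cup's axis toward the handle.
- handle_grip (a point): Middle of the holder's straight black handle, 80 mm from the cup's axis on the -x side, 61.5 mm below the rim; axes as holder_rim. A bar 20 mm wide (along y), 19 thick, 86 long, sloping outward and down 30 deg below level. Pinch it across its width, gripper leaning about 30 deg back from the cup, square to the handle: upright, it would hit the machine's head.
- holder: The handled holder; origin at the centre of the cup's underside, 52 mm below holder_rim; axes as holder_rim.
- stand: Fixed round wooden stand the holder's cup waits in, 92 mm across at its foot; origin at its underside. The cup stands on its floor, 60 mm up, inside a 12 mm high collar that is open at the handle; the holder lifts straight out.
- knob (a point): Middle of the black knob (16 mm across, 16 tall) of the steel coffee capsule, 54 mm above its underside; z up. The capsule's round body is 44 mm across and 32 tall, a 9 mm stem carries the knob; 62 mm in all, about 40 g. Standing in the cup, its knob sticks out 14 mm above the rim.
- capsule_base (a point): Centre of the capsule's underside; z up. The capsule stands on the worktop at the start.
- tin: Bystander: a small blue food tin 57 mm across and 72 tall, behind the stand; origin at its underside.
- pepper: Bystander: a glass spice jar with a red cap, 45 mm across and 106 tall, right of the machine; origin at its underside.
- lemon: Bystander: a yellow lemon, 78 x 55 x 56 mm, in front of the machine on the right; origin at its underside.
Not all that is in view belongs to the job. Leave any red look-alike of the part that bears knob alone.

How it is judged:
On the way:
1. the capsule stands upright on the floor of the holder's cup (z of capsule_base in the frame of holder_rim below -0.043 m and horizontal distance between knob and holder_rim below 0.014 m and angle between knob's own z axis and vertical below 0.2 rad), for 0.2 s.
At the end, for the whole second after the job is handed in: holder locked and released: cup axis within 6 mm of the mount's, rim 5 to 11.5 mm above the mouth, handle straight to the machine's front within 0.12 rad, level within 0.1 rad, at rest; the capsule stands on the floor of the cup, knob within 16 mm of the cup's axis (horizontal distance between holder_rim and mount below 0.006 m and z of holder_rim in the frame of mount between 0.005 and 0.0115 m and angle between the x axis of holder_rim and the x axis of mount, either way round below 0.12 rad and angle between holder_rim's own z axis and vertical below 0.1 rad and z of capsule_base in the frame of holder_rim below -0.043 m and horizontal distance between knob and holder_rim below 0.016 m and linear speed of holder below 0.02 m/s); the robot touches nothing.
It fails at once if the tin is shifted by more than 30 mm (distance of tin from where it was at the start of the episode above 0.03 m).
It fails at once if the spice jar is shifted by more than 30 mm (distance of pepper from where it was at the start of the episode above 0.03 m).
It fails at once if the lemon is shifted by more than 40 mm (distance of lemon from where it was at the start of the episode above 0.04 m).
It also fails if it takes over 72 s, if anything falls off the work surface, if the arm or the gripper's body presses on something with over 40 N, if the wrist force passes 120 N, or if a joint passes its speed limit or range.

## Working session

There is one attempt and no reset: what is moved stays moved. The work goes in short steps, Python scripts to look and compute and a tool call to move; the robot and the scene stay as the last step left them, time stands still between calls to the robot, and variables do not carry over. Pictures are saved under pics/ and viewed, and the job is handed in when it is done.

Besides the shell and the picture viewer there is one more tool, called after ">>>" as name(argument=value, ...), one argument or row to a line, values as JSON. jog_arm: Moves the arm, as the interface text tells. Its arguments: {"type":"object","properties":{"targets":{"type":"array","items":{"type":"array"}},"force":{"type":"number"}},"required":["targets"]}

```bash
ls -la; mkdir -p pics; cat > h.py <<'E'
import numpy as np, cv2, sys
from rig import manip, get_image, camera_model, sign_off, spot_in, silhouettes, spot_point
from scipy.spatial.transform import Rotation as R
def rot(q): return R.from_quat([q[1],q[2],q[3],q[0]])
def shot(n,fn):
    m=camera_model(n); p,d=get_image(n); cv2.imwrite('pics/'+fn,p[:,:,::-1]); np.savez('pics/'+fn+'.npz',p=p,d=d,**{k:np.array(v) for k,v in m.items()}); return p,d,m
def ray(m,uv):
    K=np.array(m['mtx']);D=np.array(m['distortion'],float)
    u=cv2.undistortPoints(np.array(uv,float).reshape(-1,1,2),K,D).reshape(-1,2)
    return np.c_[u[:,0],-u[:,1],-np.ones(len(u))]
def pts(m,uv,depth):
    r=ray(m,uv)*np.array(depth,float).reshape(-1,1); T=np.array(m['world_from_camera'])
    return r@T[:3,:3].T+T[:3,3]
def onz(m,uv,z):
    T=np.array(m['world_from_camera']); r=ray(m,uv)@T[:3,:3].T
    return T[:3,3]+r*((z-T[2,3])/r[:,2])[:,None]
def proj(m,P):
    T=np.array(m['world_from_camera']);P=np.atleast_2d(P)
    c=(P-T[:3,3])@T[:3,:3]; c=c*[1,-1,-1]
    return cv2.projectPoints(c,np.zeros(3),np.zeros(3),np.array(m['mtx']),np.array(m['distortion'],float))[0].reshape(-1,2)
E
python3 - <<'E'
from h import *
s=manip.get_state()
for k,v in s.items(): print(k,v)
print(rot(s['ee_rot']).as_matrix().round(3))
for n in ['scene','side','wrist']:
    p,d,m=shot(n,n+'0.png'); T=m['world_from_camera']; print(n,np.array(T).round(3).tolist(), m['mtx'],m['distortion'])
    for t in ['machine','mount','holder_rim','handle_grip','holder','stand','knob','capsule_base','tin','pepper','lemon']:
        try: print(t,[(np.round(x['position'],1).tolist(),round(x['score'],2)) for x in spot_point(t,n)])
        except Exception as e: print(t,e)
print(manip.get_state()['clock'])
E
```

```text
total 12
drwxr-xr-x  3 agent agent 4096 Dec  7 14:36 .
drwxr-xr-x 23 root  root  4096 Dec  7 14:36 ..
drwxr-xr-x  2 agent agent 4096 Dec  7 14:36 pics
clock 0.0
qpos [-1.41899308e+00  2.76556291e-01  1.50615226e+00 -1.65594447e-05
  1.36071251e+00 -1.20991832e-01]
qd [-0.00018931  0.00182055  0.00022319 -0.00155232  0.00094029  0.00022184]
effort [ 5.95651491e-04 -4.16771257e+01 -2.45805413e+01  4.52854522e-06
  1.08592690e-02  9.29051993e-06]
position [ 0.15483413 -0.55322492  0.24745415]
ee_rot [ 0.09613434 -0.0961657   0.70118518 -0.69989263]
contact_force [ 0.4121348   0.55655308 -0.0803332 ]
moment [ 0.00557616 -0.0198324  -0.00528207]
width 0.08540609104692681
[[-0.963 -0.     0.269]
 [-0.269  0.002 -0.963]
 [-0.    -1.    -0.002]]
scene [[-0.517, 0.638, -0.571, -0.088], [-0.856, -0.391, 0.339, 0.463], [-0.007, 0.664, 0.748, 0.965], [0.0, 0.0, 0.0, 1.0]] [[357.58751382   0.         249.48797898]
 [  0.         357.58751382 194.07215895]
 [  0.           0.           1.        ]] [-0.05903642  0.          0.          0.          0.        ]
machine [([251.9, 205.2], 0.63)]
mount
[... 933 characters left out ...]
, 188.5], 0.73)]
knob [([208.3, 213.0], 0.66), ([184.4, 210.4], 0.63), ([212.1, 233.3], 0.5)]
capsule_base [([185.2, 228.0], 0.8), ([215.4, 228.1], 0.75), ([208.4, 250.4], 0.55), ([201.1, 282.7], 0.48)]
tin []
pepper [([328.1, 272.9], 0.86)]
lemon [([200.4, 281.0], 0.97)]
wrist [[0.27, 0.923, 0.273, 0.224], [-0.963, 0.259, 0.075, -0.534], [-0.001, -0.283, 0.959, 0.374], [0.0, 0.0, 0.0, 1.0]] [[337.39531276   0.         263.12848119]
 [  0.         337.39531276 192.91225725]
 [  0.           0.           1.        ]] [0.00607252 0.         0.         0.         0.        ]
machine []
mount []
holder_rim []
handle_grip []
holder []
stand []
knob []
capsule_base []
tin []
pepper []
lemon []
1.8
```

View pics/scene0.png

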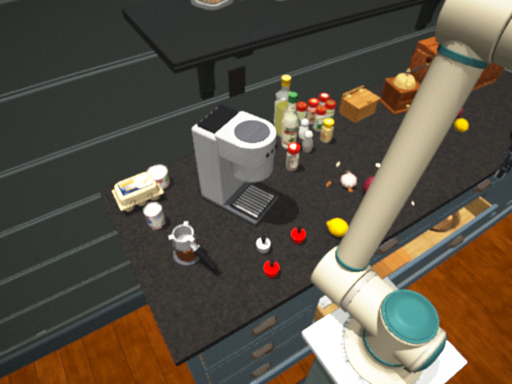

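View pics/side0.png

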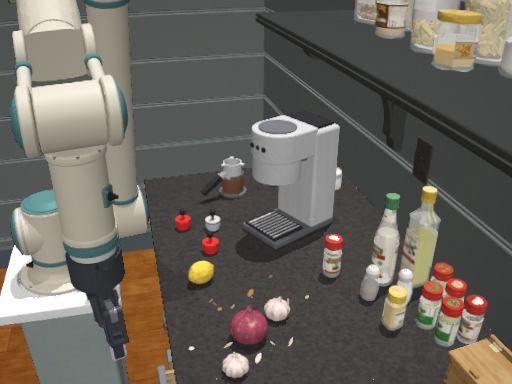

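```bash
python3 - <<'E'
import cv2,numpy as np
a=cv2.imread('pics/scene0.png')[140:330,120:370]; b=cv2.imread('pics/side0.png')[60:310,130:380]
cv2.imwrite('pics/sc_z.png',cv2.resize(a,None,fx=3,fy=3,interpolation=cv2.INTER_CUBIC))
cv2.imwrite('pics/si_z.png',cv2.resize(b,None,fx=2.4,fy=2.4,interpolation=cv2.INTER_CUBIC))
E
```

```text
(no output)
```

View pics/sc_z.png

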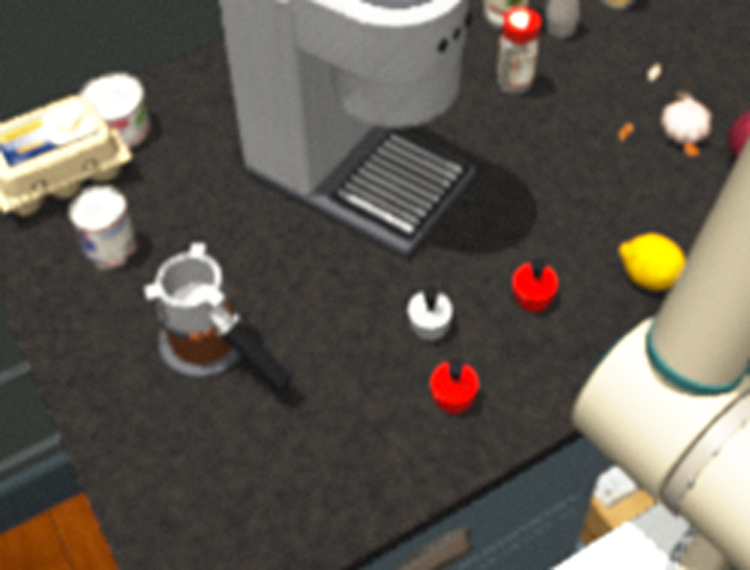

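View pics/si_z.png

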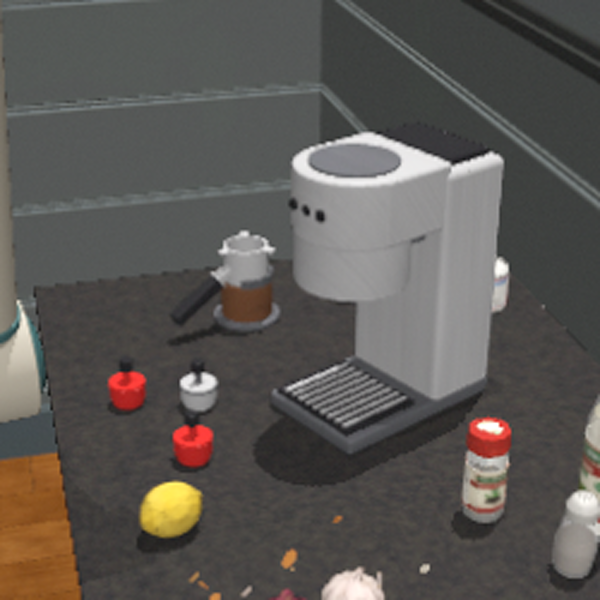

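```bash
python3 - <<'E'
from h import *
L={n:dict(np.load(f'pics/{n}0.png.npz')) for n in ['scene','side']}
def z(n,uv,h): return onz(L[n],[uv],h)[0].round(4).tolist()
print('machine',z('scene',(251.9,205.2),0),z('side',(275.5,230.8),0))
print('mount',z('scene',(248.2,169.2),.185),z('side',(275.7,179.8),.185))
print('rim',z('scene',(181.3,230.7),.112),z('side',(229,162.4),.112))
print('grip',z('scene',(207.2,255.6),.0505),z('side',(217.6,183.3),.0505))
print('holder',z('scene',(182.3,240.6),.06),z('side',(233.6,175),.06))
print('stand',z('scene',(187,251.8),0),z('side',(231.1,188.5),0))
print('knob',z('scene',(264.6,237.2),.054),z('side',(208.3,213),.054))
print('base',z('scene',(264.2,247.8),0),z('side',(215.4,228.1),0))
print('tin',z('scene',(156.7,223),0),'lemon',z('scene',(337.6,233),0),z('side',(200.4,281),0),'pep',z('scene',(291,164.5),0),z('side',(328,273),0))
# arm geometry in tool frame from side/scene depth
s=np.array([0.15483413,-0.55322492,0.24745415]);Rm=rot([0.09613434,-0.0961657,0.70118518,-0.69989263]).as_matrix()
for n in L:
    m=L[n];v,u=np.mgrid[0:384,0:512];P=pts(m,np.c_[u.ravel(),v.ravel()],m['d'].ravel());ok=m['d'].ravel()>0
    q=(P-s)@Rm; r=np.hypot(q[:,0],q[:,2])
    for a in np.arange(-.40,.03,.02):
        k=ok&(r<.12)&(q[:,1]>a)&(q[:,1]<a+.02)
        if k.sum()>5: print(n,round(a,2),k.sum(),'x',q[k,0].min().round(3),q[k,0].max().round(3),'z',q[k,2].min().round(3),q[k,2].max().round(3),'r',np.percentile(r[k],[5,50,95]).round(3))
E
```

```text
machine [0.5999, 0.046, 0.0] [0.6077, 0.0436, 0.0]
mount [0.5983, 0.06, 0.185] [0.5941, 0.0107, 0.185]
rim [0.5451, 0.322, 0.112] [0.529, 0.3117, 0.112]
grip [0.4667, 0.283, 0.0505] [0.4854, 0.2928, 0.0505]
holder [0.548, 0.3259, 0.06] [0.5455, 0.3208, 0.06]
stand [0.5431, 0.3216, 0.0] [0.5402, 0.3408, 0.0]
knob [0.4315, 0.1028, 0.054] [0.4208, 0.1045, 0.054]
base [0.4286, 0.1047, -0.0] [0.4396, 0.1034, 0.0]
tin [0.7012, 0.362, 0.0] lemon [0.3504, -0.1326, 0.0] [0.3544, -0.1355, 0.0] pep [0.6963, -0.1913, 0.0] [0.6792, -0.1877, 0.0]
scene -0.12 14 x -0.04 -0.027 z -0.029 -0.008 r [0.04  0.041 0.042]
scene -0.1 49 x -0.022 -0.002 z -0.074 -0.011 r [0.026 0.068 0.074]
scene -0.08 76 x -0.022 0.009 z -0.077 0.007 r [0.029 0.071 0.076]
scene -0.06 58 x -0.017 0.01 z -0.077 -0.041 r [0.054 0.073 0.077]
scene -0.04 29 x -0.015 0.007 z -0.069 0.042 r [0.049 0.056 0.06 ]
scene -0.02 49 x -0.014 0.009 z -0.06 -0.046 r [0.051 0.055 0.059]
scene 0.0 7 x -0.008 0.007 z -0.053 -0.048 r [0.048 0.052 0.053]
side -0.4 1355 x -0.064 0.057 z -0.113 0.034 r [0.01  0.033 0.057]
side -0.38 2695 x -0.07 0
[... 603 characters left out ...]
034 z -0.008 0.038 r [0.032 0.035 0.038]
side -0.18 550 x -0.038 0.034 z -0.004 0.037 r [0.029 0.034 0.038]
side -0.16 896 x -0.039 0.035 z -0.016 0.04 r [0.029 0.036 0.039]
side -0.14 665 x -0.038 0.035 z -0.003 0.039 r [0.034 0.037 0.039]
side -0.12 407 x -0.038 0.035 z 0.001 0.069 r [0.035 0.037 0.065]
side -0.1 598 x -0.023 0.018 z -0.01 0.072 r [0.019 0.045 0.07 ]
side -0.08 361 x -0.02 0.017 z -0.037 0.074 r [0.023 0.068 0.073]
side -0.06 274 x -0.015 0.015 z -0.048 0.077 r [0.043 0.07  0.075]
side -0.04 66 x -0.012 0.01 z -0.045 0.058 r [0.046 0.055 0.058]
side -0.02 169 x -0.013 0.009 z -0.048 0.058 r [0.043 0.053 0.057]
side 0.0 15 x -0.012 0.007 z -0.047 0.051 r [0.043 0.049 0.051]
```

```bash
python3 - <<'E'
from h import *
L={n:dict(np.load(f'pics/{n}0.png.npz')) for n in ['scene','side']}
for n in L:
    m=L[n];v,u=np.mgrid[0:384,0:512];P=pts(m,np.c_[u.ravel(),v.ravel()],m['d'].ravel());ok=m['d'].ravel()>0
    rgb=m['p'].reshape(-1,3).astype(int)
    red=(rgb[:,0]>150)&(rgb[:,1]<60)&(rgb[:,2]<60)&ok&(P[:,2]<.08)&(P[:,0]<.6)
    im=(red.reshape(384,512)).astype(np.uint8);c,l,st,ce=cv2.connectedComponentsWithStats(im)
    for i in range(1,c):
        if st[i,4]>20: q=P[(l.ravel()==i)];print(n,'red',st[i,4],q.mean(0).round(3),q.min(0).round(3),q.max(0).round(3))
    wh=ok&(np.hypot(P[:,0]-.43,P[:,1]-.104)<.035)&(P[:,2]>.012)
    q=P[wh];print(n,'capsule',wh.sum(),q.mean(0).round(4),q.min(0).round(3),q.max(0).round(3))
    # machine cloud
    k=ok&(P[:,0]>.45)&(P[:,0]<.85)&(P[:,1]>-.12)&(P[:,1]<.2)&(P[:,2]>.05)&(P[:,2]<.40)
    G=P.reshape(384,512,3)
    # normals
    gx=np.cross(np.gradient(G,axis=1).reshape(-1,3),np.gradient(G,axis=0).reshape(-1,3)); nn=np.linalg.norm(gx,axis=1);gx=gx/np.maximum(nn,1e-9)[:,None]
    kk=k&(abs(gx[:,2])<.15)
    a=np.degrees(np.arctan2(gx[kk,1],gx[kk,0]))
    h,e=np.histogram(a,bins=72,range=(-180,180)); print(n,[(int(e[i]),int(h[i])) for i in np.argsort(-h)[:8]])
    print('topz',np.percentile(P[k][:,2],99.5))
E
```

```text
scene red 154 [ 0.401 -0.004  0.026] [ 0.38  -0.048 -0.005] [0.444 0.016 0.059]
scene red 176 [0.342 0.138 0.029] [ 0.323  0.101 -0.003] [0.385 0.157 0.063]
scene capsule 171 [0.4247 0.113  0.033 ] [0.409 0.089 0.013] [0.449 0.132 0.062]
scene [(-65, 167), (-70, 160), (-75, 152), (-60, 143), (-80, 103), (-55, 91), (25, 80), (20, 79)]
topz 0.3292290394277402
side red 132 [0.345 0.119 0.024] [0.327 0.106 0.003] [0.369 0.155 0.042]
side red 36 [ 0.402 -0.01   0.034] [ 0.389 -0.023  0.03 ] [0.412 0.006 0.046]
side red 103 [ 0.4   -0.023  0.018] [ 0.383 -0.034 -0.002] [0.422 0.042 0.033]
side capsule 210 [0.4295 0.0988 0.0328] [0.409 0.08  0.013] [0.452 0.131 0.066]
side [(120, 126), (115, 108), (125, 105), (130, 98), (110, 90), (10, 88), (155, 78), (25, 68)]
topz 0.3309495467476429
```

```bash
python3 - <<'E'
from h import *
L={n:dict(np.load(f'pics/{n}0.png.npz')) for n in ['scene','side']}
rng=np.random.default_rng(0)
C={}
for n in L:
    m=L[n];v,u=np.mgrid[0:384,0:512];P=pts(m,np.c_[u.ravel(),v.ravel()],m['d'].ravel());ok=m['d'].ravel()>0
    k=ok&(P[:,0]>.45)&(P[:,0]<.9)&(P[:,1]>-.12)&(P[:,1]<.2)&(P[:,2]>.05)&(P[:,2]<.32)
    C[n]=P; Q=P[k]; X=Q[:,:2]
    for it in range(3):
        best=(0,)
        for _ in range(3000):
            a,b=X[rng.choice(len(X),2,False)];d=b-a
            if np.hypot(*d)<.04: continue
            nn=np.array([-d[1],d[0]])/np.hypot(*d);r=abs((X-a)@nn)<.003
            if r.sum()>best[0]: best=(r.sum(),r)
        r=best[1];c=X[r].mean(0);w=np.linalg.svd(X[r]-c)[2][0];print(n,'line',r.sum(),c.round(4),'dir',np.degrees(np.arctan2(w[1],w[0])).round(2),'z',Q[r,2].min() if 0 else np.percentile(Q[:,2][:len(r)][r] if len(r)==len(Q) else [0],[2,98]).round(3),'ext',np.percentile((X[r]-c)@w,[1,99]).round(3),'off',(c@[-w[1],w[0]]).round(4))
        X=X[~r];Q=Q[~r]
    # circle fit for head lower part z .19-.25 
    for lo,hi in [(.19,.22),(.22,.26),(.27,.315)]:
        k=ok&(P[:,2]>lo)&(P[:,2]<hi)&(np.hypot(P[:,0]-.6,P[:,1]-.046)<.10); X=P[k][:,:2]
        best=(0,)
        for _ in range(4000):
            p=X[rng.choice(len(X),3,False)]
            A=np.c_[2*p,np.ones(3)]
            try: s=np.linalg.solve(A,(p**2).sum(1))
            except: continue
            R2=s[2]+s[0]**2+s[1]**2
            if not(.06**2<R2<.08**2): continue
            rr=abs(np.hypot(*(X-s[:2]).T)-R2**.5)<.003
            if rr.sum()>best[0]: best=(rr.sum(),rr)
        if best[0]:
            Y=X[best[1]];s=np.linalg.lstsq(np.c_[2*Y,np.ones(len(Y))],(Y**2).sum(1),rcond=None)[0]
            from scipy.optimize import least_squares
            f=least_squares(lambda c:np.hypot(*(Y-c).T)-.07,s[:2]).x
            print(n,lo,len(X),best[0],s[:2].round(4),np.sqrt(s[2]+s[0]**2+s[1]**2).round(4),'R70:',f.round(4))
E
```

```text
scene line 1904 [0.6464 0.1449] dir -152.1 z [0.061 0.316] ext [-0.08   0.107] off 0.1744
scene line 462 [0.6524 0.1105] dir -65.35 z [0.052 0.234] ext [-0.03   0.061] off 0.639
scene line 467 [0.5394 0.0654] dir 71.89 z [0.187 0.317] ext [-0.029  0.026] off -0.4924
scene 0.19 339 290 [0.6027 0.0452] 0.0664 R70: [0.6063 0.043 ]
scene 0.22 420 322 [0.6009 0.0455] 0.0659 R70: [0.6051 0.0435]
scene 0.27 686 540 [0.6081 0.0439] 0.0743 R70: [0.6036 0.046 ]
side line 2335 [0.7095 0.0118] dir -158.58 z [0.06  0.315] ext [-0.08   0.113] off 0.2482
side line 1031 [0.6791 0.0535] dir 114.68 z [0.053 0.234] ext [-0.047  0.09 ] off -0.6394
side line 673 [ 0.5682 -0.0115] dir -35.32 z [0.19  0.318] ext [-0.032  0.031] off 0.3191
side 0.19 587 425 [0.6043 0.0421] 0.0662 R70: [0.6056 0.0465]
side 0.22 729 509 [0.6042 0.0421] 0.0667 R70: [0.6056 0.0458]
side 0.27 992 719 [0.6073 0.0464] 0.0734 R70: [0.606  0.0426]
```

>>> jog_arm(
  targets=[
    [0.045,[0.015,0.036,0.002],0.186],
    [0.045,[0.015,0.036,0.002],0.186],
    [0.045,[0.015,0.036,0.002],0.186],
    [0.045,[0.015,0.036,0.002],0.186],
    [0.045,[0.015,0.036,0.002],0.186],
    [0.045,[0.015,0.036,0.002],0.186],
    [0.045,[0.015,0.036,0.002],0.186],
    [0.045,[0.015,0.036,0.002],0.186],
    [0.045,[0.015,0.036,0.002],0.186],
  ],
  force=60,
)

```text
clock: 2.92
position: [0.2902, -0.2286, 0.2666]
ee_rot: [0.586, -0.586, 0.396, -0.396]
contact_force: [0.5, 0.1, -0.3]
width: 0.0446
```

>>> jog_arm(
  targets=[
    [0.045,[0.015,0.036,0.002],0.186],
    [0.045,[0.015,0.036,0.002],0.186],
    [0.045,[0.015,0.036,0.002],0.186],
    [0.045,[0.015,0.036,0.002],0.186],
    [0.045,[0.015,0.036,0.002],0.186],
    [0.045,[0.015,0.036,0.002],0.186],
    [0.045,[0.015,0.036,0.002],0.186],
    [0.045,[0.015,0.036,0.002],0.186],
    [0.045,[0.0,0.0,0.0],0.186],
  ],
)

```text
clock: 4.05
position: [0.4108, 0.0604, 0.2825]
ee_rot: [0.686, -0.686, -0.172, 0.171]
contact_force: [-0.1, -1.5, 1.0]
width: 0.045
```

```bash
python3 - <<'E'
from h import *
s=manip.get_state(); M=rot(s['ee_rot']).as_matrix();print(s['position'],M.round(3),s['qpos'])
p,d,m=shot('wrist','w1.png')
cv2.imwrite('pics/w1b.png',cv2.resize(p[:,:,::-1],None,fx=1.5,fy=1.5))
for t,h in [('knob',.054),('capsule_base',0),('holder_rim',.112),('handle_grip',.0505)]:
    for x in spot_point(t,'wrist'): print(t,np.round(x['position'],1),round(x['score'],2),onz(m,[x['position']],h)[0].round(4))
E
```

```text
[0.41082197 0.06042649 0.28254229] [[ 0.883  0.001 -0.47 ]
 [ 0.47   0.001  0.883]
 [ 0.001 -1.     0.   ]] [-2.27582812e-02  9.64537765e-03  1.74515690e+00  1.05286787e-03
  1.38584947e+00 -2.08297845e+00]
knob [289.6 194.6] 0.93 [0.4276 0.1032 0.054 ]
knob [212.1 124.3] 0.89 [ 0.3992 -0.0045  0.054 ]
knob [354.3 141.3] 0.69 [0.345  0.1345 0.054 ]
capsule_base [291.  184.1] 0.79 [0.427  0.1096 0.    ]
capsule_base [216.  122.1] 0.67 [ 0.4025 -0.0063  0.    ]
capsule_base [342.9 133.9] 0.56 [0.3435 0.134  0.    ]
handle_grip [412.4 290. ] 0.6 [0.4636 0.2934 0.0505]
```

View pics/w1b.png

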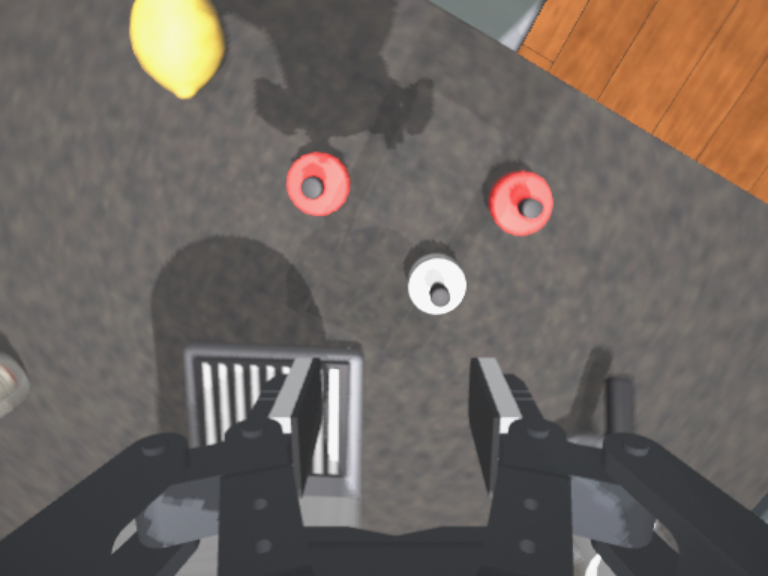

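```bash
python3 - <<'E'
from h import *
m=dict(np.load('pics/w1.png.npz'))
p=m['p'].astype(int)
g=p.sum(2)
a=p[160:225,260:325].astype(np.uint8)
cv2.imwrite('pics/w1c.png',cv2.resize(a[:,:,::-1],None,fx=8,fy=8,interpolation=cv2.INTER_NEAREST))
wh=(g>400)[160:225,260:325];v,u=np.nonzero(wh);print(u.min()+260,u.max()+260,v.min()+160,v.max()+160)
print(onz(m,[[293.3,197.3]],.062),onz(m,[[291.3,190]],.032))
E
```

```text
272 310 170 209
[[0.42659014 0.10647313 0.062     ]] [[0.42678035 0.10693781 0.032     ]]
```

View pics/w1c.png

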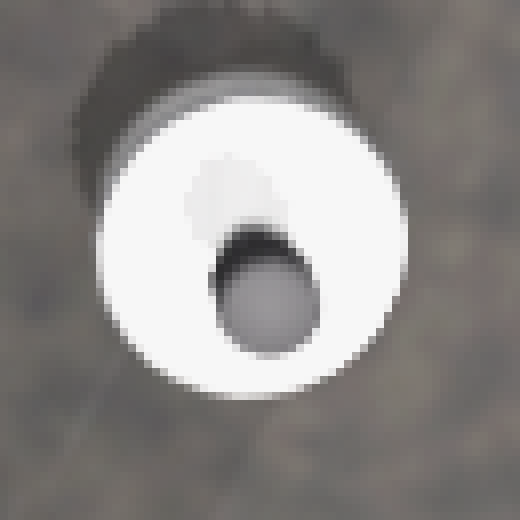

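>>> jog_arm(
  targets=[
    [0.045,[0.008,0.023,-0.04],0],
    [0.045,[0.008,0.0235,-0.05],0],
    [0.045,[0.0,0.0,-0.05],0],
    [0.045,[0.0,0.0,-0.05],0],
    [0.045,[0.0,0.0,-0.03],0],
    [0.045,[0.0,0.0,0],0],
    [0.005,[0.0,0.0,0],0],
    [0.005,[0.0,0.0,0],0],
    [0.005,[0.0,0.0,0],0],
    [0.005,[0.0,0.0,0],0],
  ],
  force=60,
)

```text
clock: 5.55
position: [0.4274, 0.1048, 0.0638]
ee_rot: [-0.687, 0.687, 0.169, -0.166]
contact_force: [-0.1, -0.2, 6.8]
width: 0.0133
```

>>> jog_arm(
  targets=[
    [0.005,[0.0,0.0,0.01],0],
    [0.005,[0.0,0.0,0.04],0],
    [0.005,[0.0,0.0,0.05],0],
    [0.005,[0.0,0.0,0.05],0],
    [0.005,[0.0,0.0,0],0],
  ],
)

```text
clock: 6.18
position: [0.4284, 0.1051, 0.2168]
ee_rot: [-0.686, 0.687, 0.171, -0.164]
contact_force: [-0.6, 0.4, -1.0]
width: 0.0132
```

```bash
python3 - <<'E'
from h import *
s=manip.get_state(); print(s['position'],s['contact_force'],s['width'])
p,d,m=shot('wrist','w2.png')
cv2.imwrite('pics/w2b.png',cv2.resize(p[:,:,::-1],None,fx=1.5,fy=1.5))
for t,h in [('holder_rim',.112),('handle_grip',.0505),('holder',.06)]:
    for x in spot_point(t,'wrist'): print(t,np.round(x['position'],1),round(x['score'],2),onz(m,[x['position']],h)[0].round(4))
E
```

```text
[0.42842692 0.10506135 0.2167657 ] [-0.55353135  0.37223093 -0.9509587 ] 0.013225973757833298
holder_rim [415.4 289.8] 0.65 [0.4412 0.2452 0.112 ]
handle_grip [414.6 291.4] 0.95 [0.4637 0.2918 0.0505]
holder [402.5 361.6] 0.87 [0.5342 0.321  0.06  ]
holder [143.6 271.4] 0.17 [0.5602 0.0472 0.06  ]
```

View pics/w2b.png

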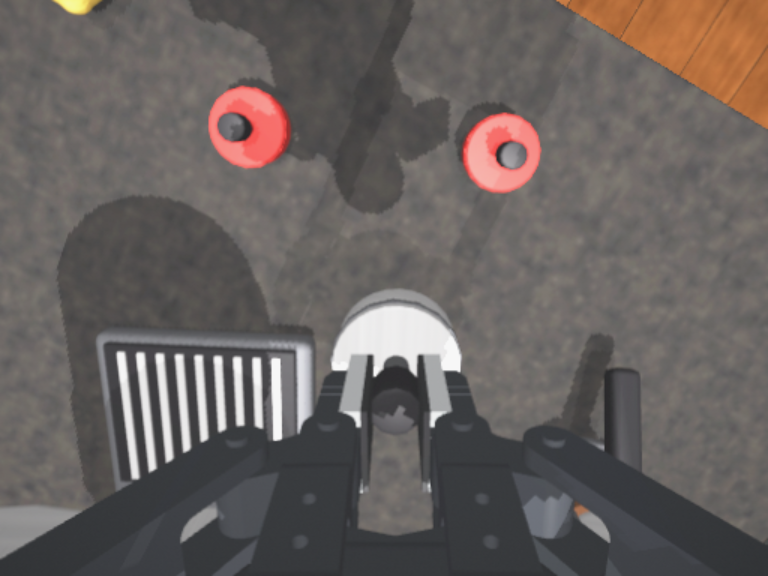

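>>> jog_arm(
  targets=[
    [0.005,[0.0,0.045,0.02],0],
    [0.005,[0.02,0.04,0.02],0],
    [0.005,[0.03,0.04,0.02],0],
    [0.005,[0.03,0.04,0.02],0],
    [0.005,[0.03,0.04,0.01],0],
    [0.005,[0.01,0.025,0.0],0],
    [0.005,[0.0,0.0,0],0],
    [0.005,[0.0,0.0,0],0],
  ],
)

```text
clock: 7.38
position: [0.5451, 0.3339, 0.3006]
ee_rot: [-0.686, 0.687, 0.166, -0.169]
contact_force: [-0.7, 0.3, 0.2]
width: 0.0131
```

```bash
python3 - <<'E'
from h import *
s=manip.get_state(); print(s['position'],s['contact_force'],s['width'],s['qpos'],s['ee_rot'])
p,d,m=shot('wrist','w3.png')
cv2.imwrite('pics/w3b.png',cv2.resize(p[:,:,::-1],None,fx=1.5,fy=1.5))
for t,h in [('holder_rim',.112),('handle_grip',.0505),('holder',.06)]:
    for x in spot_point(t,'wrist'): print(t,np.round(x['position'],1),round(x['score'],2),onz(m,[x['position']],h)[0].round(4))
E
```

```text
[0.54511772 0.33390116 0.30059566] [-0.72646339  0.27100423  0.22726528] 0.013112752401718594 [ 4.41097350e-01  3.55037538e-01  1.26040705e+00 -5.38110633e-04
  1.53014845e+00 -1.60891699e+00] [-0.68643273  0.68737129  0.16647242 -0.16916781]
holder_rim [255.7 157.3] 0.87 [0.535  0.3215 0.112 ]
handle_grip [262.9  72.4] 0.72 [0.4616 0.291  0.0505]
holder [256.  149.5] 0.8 [0.5359 0.3211 0.06  ]
```

View pics/w3b.png

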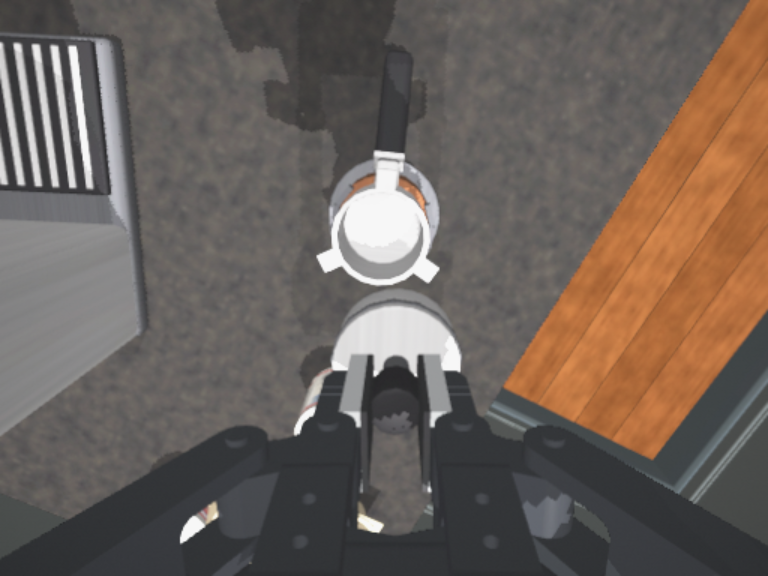

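```bash
cat > ov.py <<'E'
from h import *
def circ(c,r,n=72):
    t=np.linspace(0,2*np.pi,n,endpoint=False);return np.c_[c[0]+r*np.cos(t),c[1]+r*np.sin(t),np.full(n,c[2])]
def hold(x,y,zr,yaw,r_list=(.031,.0275)):
    o=[circ((x,y,zr),r) for r in r_list]
    c,s=np.cos(yaw),np.sin(yaw);Rz=np.array([[c,-s,0],[s,c,0],[0,0,1]])
    L=[]
    for a in (180,60,-60):
        a=np.radians(a);ca,sa=np.cos(a),np.sin(a)
        L.append(np.array([[.031*ca-sg*.006*sa,.031*sa+sg*.006*ca,0] if e==0 else [.042*ca-sg*.006*sa,.042*sa+sg*.006*ca,0] for sg,e in ((1,0),(1,1),(-1,1),(-1,0))]))
    u=np.array([-.866,0,-.5]);n=np.array([-.5,0,.866]);ce=np.array([-.08,0,-.0615])
    L.append(np.array([ce+43e-3*a*u+.0095*n+np.array([0,.01*b,0]) for a,b in((-1,-1),(-1,1),(1,1),(1,-1))]))
    return o+[l@Rz.T+[x,y,zr] for l in L]
def draw(m,polys,fn,box,f=3):
    im=cv2.resize(m['p'][:,:,::-1],None,fx=f,fy=f,interpolation=cv2.INTER_CUBIC)
    for P in polys:
        q=(proj(m,P)+.5)*f-.5; cv2.polylines(im,[q.round().astype(int).reshape(-1,1,2)],True,(0,255,0),1)
    x0,y0,x1,y1=[int(b*f) for b in box]; cv2.imwrite(fn,im[y0:y1,x0:x1])
E
python3 - <<'E'
from ov import *
m=dict(np.load('pics/w3.png.npz'))
tz=.3006
c=(.545+0,.334,0)
P=hold(.535,.3215,.112,np.radians(22.6))
kx,ky=.5451,.3339
P+=[circ((kx,ky,tz-.0638+.032),.022),circ((kx,ky,tz-.0638+.062),.008)]
draw(m,P,'pics/ov3.png',(170,20,370,290),2.2)
E
```

```text
(no output)
```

View pics/ov3.png

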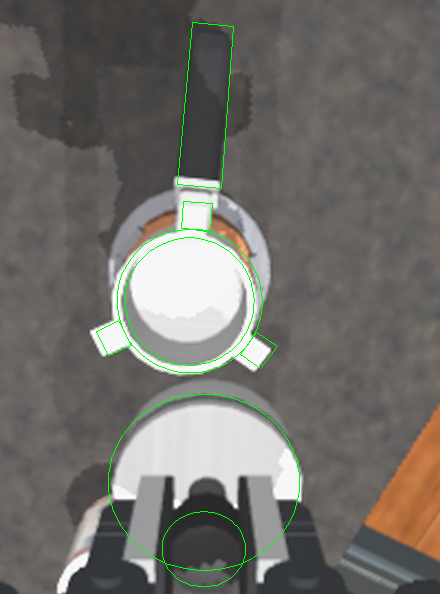

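>>> jog_arm(
  targets=[
    [0.005,[-0.005,-0.007,-0.03],0],
    [0.005,[-0.006,-0.007,-0.04],0],
    [0.005,[0.0,0.0,-0.035],0],
    [0.005,[0.0,0.0,0.0],0],
    [0.005,[0.0,0.0,0.0],0],
  ],
)

```text
clock: 8.2
position: [0.5358, 0.3208, 0.199]
ee_rot: [0.687, -0.687, -0.169, 0.167]
contact_force: [-0.3, 0.2, 0.5]
width: 0.0133
```

```bash
python3 - <<'E'
from ov import *
s=manip.get_state(); print(s['position'],s['contact_force'],s['width'])
p,d,m=shot('wrist','w4.png');m=dict(m);m['p']=p
x,y,tz=s['position']
P=hold(.5355,.3206,.112,np.radians(22.6))+[circ((x,y,tz-.0638+.032),.022),circ((x,y,tz-.0638+.0),.022)]
draw(m,P,'pics/ov4.png',(150,50,400,320),2.2)
for n in ['side','scene']:
    p,d,m=shot(n,n+'4.png')
    b=(160,90,300,230) if n=='side' else (120,170,260,310)
    m=dict(m);m['p']=p
    draw(m,P,f'pics/ov4{n}.png',b,4)
E
```

```text
[0.53582316 0.32083003 0.1990098 ] [-0.28169919  0.18556508  0.51932163] 0.013254689211944708
```

View pics/ov4.png

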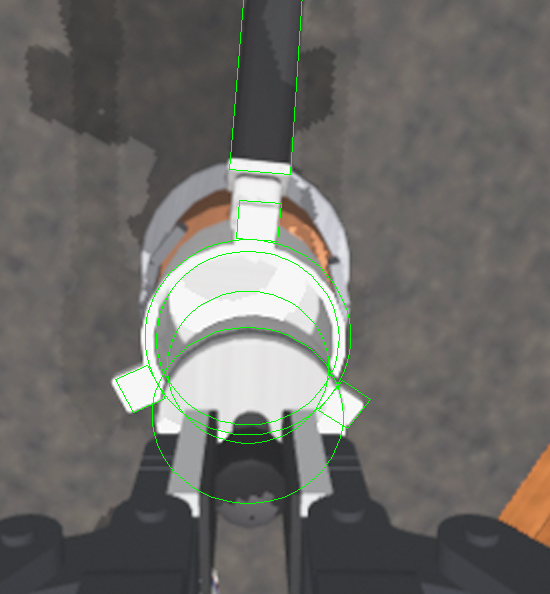

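View pics/ov4side.png

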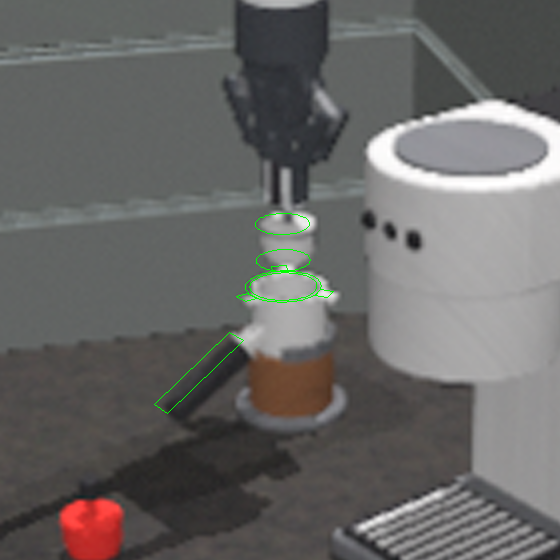

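View pics/ov4scene.png

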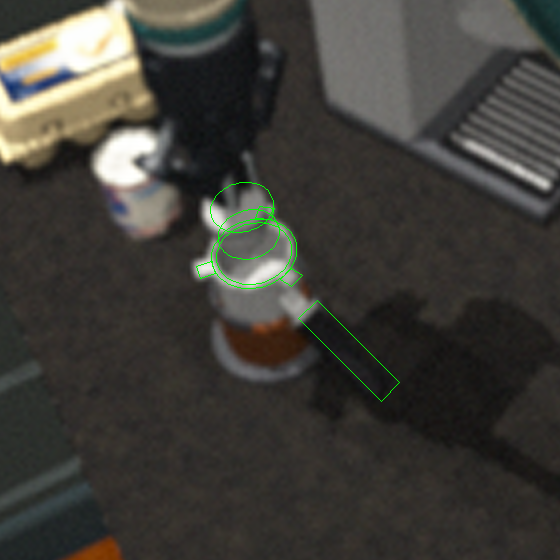

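>>> jog_arm(
  targets=[
    [0.005,[-0.001,-0.0015,-0.025],0],
    [0.005,[0.0,0.0,-0.025],0],
    [0.005,[0.0,0.0,-0.012],0],
    [0.005,[0.0,0.0,-0.006],0],
    [0.005,[0.0,0.0,0.0],0],
  ],
)

```text
clock: 8.98
position: [0.5343, 0.3194, 0.1298]
ee_rot: [0.687, -0.687, -0.168, 0.168]
contact_force: [-0.1, -0.7, -0.5]
width: 0.0132
```

>>> jog_arm(
  targets=[
    [0.005,[0.0,0.0,-0.0015],0],
    [0.024,[0.0,0.0,0],0],
    [0.024,[0.0,0.0,0],0],
    [0.024,[0.0,0.0,0.01],0],
    [0.024,[0.0,0.0,0.03],0],
    [0.024,[0.0,0.0,0.03],0],
    [0.03,[-0.02,-0.01,0.03],0],
    [0.03,[-0.02,-0.01,0.03],0],
  ],
)

```text
clock: 9.98
position: [0.4936, 0.299, 0.2595]
ee_rot: [0.687, -0.687, -0.168, 0.167]
contact_force: [-0.2, -0.7, -0.5]
width: 0.0301
```

```bash
python3 - <<'E'
from ov import *
s=manip.get_state(); print(s['position'],s['contact_force'],s['width'],s['qpos'])
p,d,m=shot('wrist','w5.png');m=dict(m);m['p']=p
P=hold(.535,.320,.112,np.radians(22.6))+[circ((.535,.320,.126),.008)]
draw(m,P,'pics/ov5.png',(150,50,400,320),2.2)
for t,h in [('holder_rim',.112),('handle_grip',.0505),('knob',.118)]:
    for x in spot_point(t,'wrist'): print(t,np.round(x['position'],1),round(x['score'],2),onz(m,[x['position']],h)[0].round(4))
E
```

```text
[0.49361976 0.29904103 0.25954307] [-0.23326548 -0.67383638 -0.45363968] 0.030082689850837306 [ 4.24079162e-01  2.72681059e-01  1.48153156e+00  1.05083574e-04
  1.38641227e+00 -1.62590832e+00]
holder_rim [263.1 232.5] 0.76 [0.5334 0.3204 0.112 ]
handle_grip [266.5 135.2] 0.6 [0.4634 0.2879 0.0505]
knob [265.8 236.9] 0.66 [0.5337 0.3232 0.118 ]
```

View pics/ov5.png

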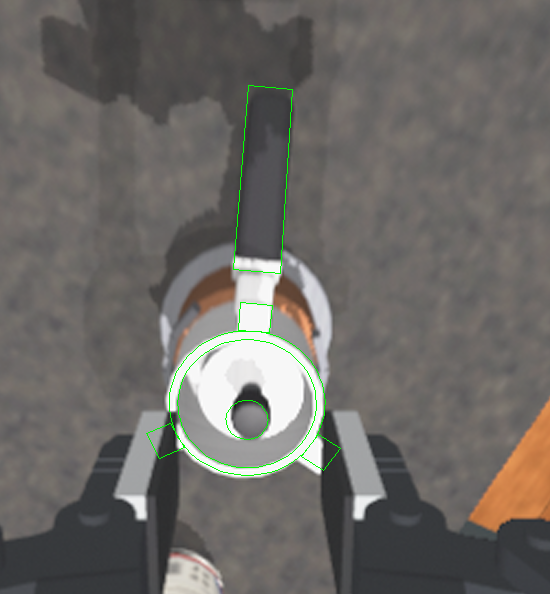

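>>> jog_arm(
  targets=[
    [0.05,[-0.032,-0.012,-0.02],-0.044],
    [0.05,[-0.033,-0.011,-0.05],-0.043],
    [0.05,[0.0,0.0,-0.04],0],
    [0.05,[0.0,0.0,-0.03],0],
    [0.05,[0.0,0.0,0],0],
    [0.05,[0.0,0.0,0],0],
  ],
)

```text
clock: 10.92
position: [0.4298, 0.2766, 0.1181]
ee_rot: [0.694, -0.693, -0.138, 0.138]
contact_force: [0.2, -0.0, 1.1]
width: 0.05
```

```bash
python3 - <<'E'
from ov import *
s=manip.get_state(); M=rot(s['ee_rot']).as_matrix();print(s['position'],s['contact_force'],s['width'],'yaw',np.degrees(np.arctan2(M[1,0],M[0,0])),M[:,1])
p,d,m=shot('wrist','w6.png');m=dict(m);m['p']=p
P=hold(.535,.320,.112,np.radians(22.6))
draw(m,P,'pics/ov6.png',(100,50,450,384),1.7)
for t,h in [('holder_rim',.112),('handle_grip',.0505)]:
    for x in spot_point(t,'wrist'): print(t,np.round(x['position'],1),round(x['score'],2),onz(m,[x['position']],h)[0].round(4))
E
```

```text
[0.42978149 0.27659201 0.118145  ] [ 0.22043965 -0.04779538  1.08725536] 0.049958617802689766 yaw 22.46815861356774 [ 5.20732530e-04  3.41371339e-04 -9.99999806e-01]
handle_grip [265.9 267.1] 0.86 [0.4612 0.2921 0.0505]
```

View pics/ov6.png

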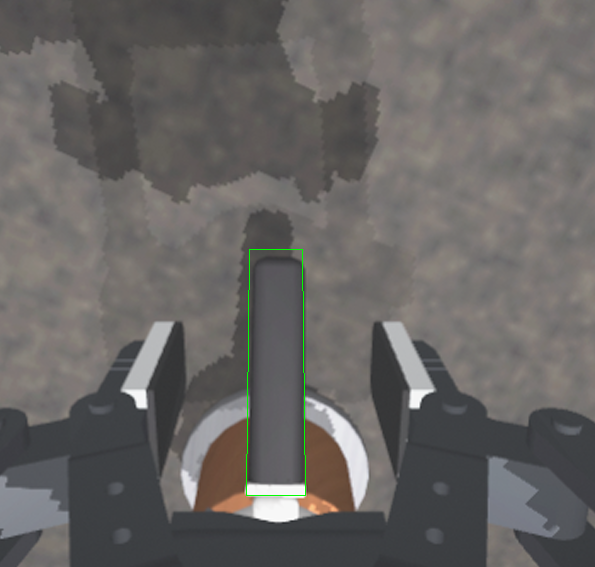

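>>> jog_arm(
  targets=[
    [0.05,[0.0,0.0,-0.045],0],
    [0.05,[0.0,0.0,-0.03],0],
    [0.05,[0.0,0.0,-0.013],0],
    [0.05,[0.0,0.0,0],0],
    [0.01,[0.0,0.0,0],0],
    [0.01,[0.0,0.0,0],0],
    [0.01,[0.0,0.0,0],0],
    [0.01,[0.0,0.0,0],0],
    [0.01,[0.0,0.0,0],0],
  ],
  force=120,
)

```text
clock: 12.2
position: [0.4302, 0.2767, 0.0305]
ee_rot: [0.694, -0.693, -0.139, 0.137]
contact_force: [1.5, -0.7, 3.6]
width: 0.0178
```

>>> jog_arm(
  targets=[
    [0.01,[0.0,0.0,0.005],0],
    [0.01,[0.0,0.0,0.01],0],
    [0.01,[0.0,0.0,0.015],0],
    [0.01,[0.0,0.0,0.02],0],
    [0.01,[0.0,0.0,0.03],0],
    [0.01,[0.0,0.0,0.03],0],
    [0.01,[0.0,0.0,0.0],0],
    [0.01,[0.0,0.0,0.0],0],
  ],
)

```text
clock: 13.2
position: [0.4279, 0.2758, 0.1392]
ee_rot: [-0.693, 0.694, 0.137, -0.138]
contact_force: [-0.5, 1.2, -2.5]
width: 0.0177
```

```bash
python3 - <<'E'
from ov import *
s=manip.get_state(); M=rot(s['ee_rot']).as_matrix();print(s['position'],s['contact_force'],s['moment'],s['width'],'yaw',np.degrees(np.arctan2(M[1,0],M[0,0])))
dz=s['position'][2]-.0305
x,y=np.array([.535,.320])+s['position'][:2]-[.4302,.2767]
P=hold(x,y,.112+dz,np.radians(22.6))
for n,b,f in [('wrist',(100,50,450,384),1.7),('side',(150,60,300,210),4),('scene',(110,130,260,280),4)]:
    p,d,m=shot(n,n+'7.png');m=dict(m);m['p']=p
    draw(m,P,f'pics/ov7{n}.png',b,f)
E
```

```text
[0.42793321 0.27578926 0.13917679] [-0.48946485  1.22907744 -2.48834943] [-0.07778649  0.23868562 -0.01503863] 0.017729439359728642 yaw 22.474018581477115
```

View pics/ov7wrist.png

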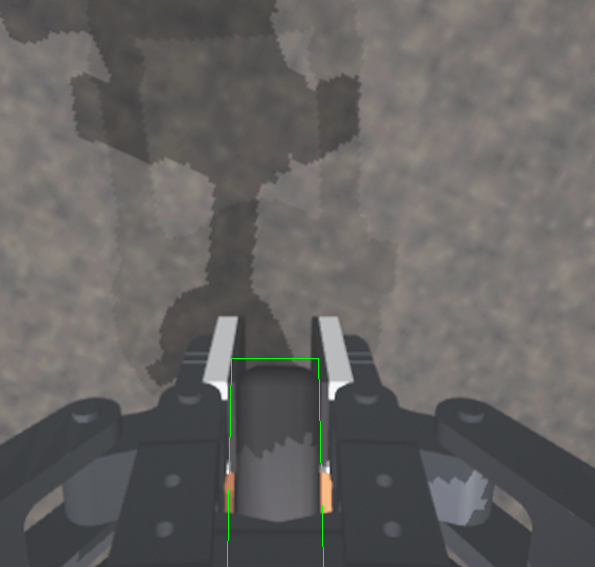

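View pics/ov7side.png

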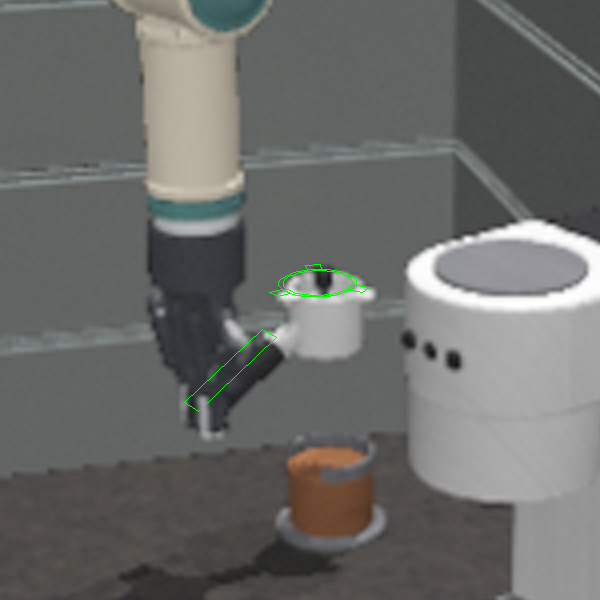

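View pics/ov7scene.png

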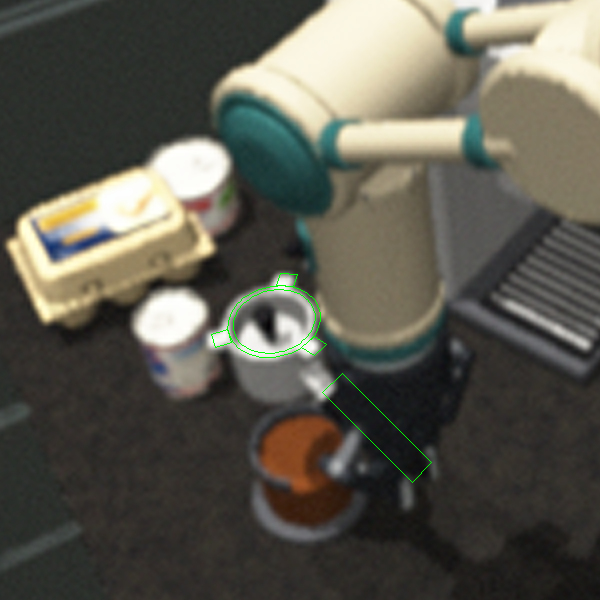

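>>> jog_arm(
  targets=[
    [0.01,[0.002,-0.007,-0.006],-0.132],
    [0.01,[0.002,-0.007,-0.008],-0.132],
    [0.01,[0.002,-0.007,-0.008],-0.132],
    [0.01,[0.002,-0.007,-0.008],-0.132],
    [0.01,[0.002,-0.007,-0.008],-0.132],
    [0.01,[0.007,-0.026,-0.006],0],
    [0.01,[0.008,-0.03,-0.006],0],
    [0.01,[0.008,-0.03,-0.006],0],
  ],
)

```text
clock: 14.35
position: [0.4615, 0.1544, 0.0827]
ee_rot: [-0.701, 0.701, -0.095, 0.094]
contact_force: [-0.1, -0.0, -2.5]
width: 0.0178
```

>>> jog_arm(
  targets=[
    [0.01,[0.008,-0.03,-0.006],0],
    [0.01,[0.008,-0.03,0],0],
    [0.01,[0.008,-0.02,0],0],
    [0.01,[0.0,0,0],0],
    [0.01,[0.0,0,0],0],
  ],
)

```text
clock: 14.98
position: [0.4851, 0.0756, 0.0772]
ee_rot: [0.701, -0.701, 0.095, -0.094]
contact_force: [0.0, 0.1, -3.4]
width: 0.0178
```

```bash
python3 - <<'E'
from ov import *
s=manip.get_state(); M=rot(s['ee_rot']).as_matrix();yaw=np.arctan2(M[1,0],M[0,0]);print(s['clock'],s['position'],s['contact_force'],s['moment'],s['width'],'yaw',np.degrees(yaw))
x,y,z=s['position']
hy=yaw+np.radians(.0); zr=z+.0815
P=hold(x+.1134*np.cos(hy),y+.1134*np.sin(hy),zr,hy)
c=(.602,.043)
P+=[circ((*c,.185),.067),circ((*c,.33),.075),circ((*c,.185),.036)]
for n,b,f in [('side',(170,90,350,250),3.5),('scene',(170,90,300,250),3.5)]:
    p,d,m=shot(n,n+'8.png');m=dict(m);m['p']=p
    draw(m,[],f'pics/raw8{n}.png',b,f)
    draw(m,P,f'pics/ov8{n}.png',b,f)
    for t in ['mount','holder_rim','handle_grip','knob']:
        print(n,t,[(np.round(x['position'],1).tolist(),round(x['score'],2)) for x in spot_point(t,n)][:2])
    print(proj(m,P[0].mean(0)),proj(m,[[*c,.185]]))
E
```

```text
14.975 [0.4851489  0.07563938 0.07719418] [ 0.02986107  0.11643393 -3.4470107 ] [0.08031469 0.29216747 0.03398851] 0.017816100749698156 yaw -15.362146194894978
side mount [([273.6, 175.0], 0.66), ([272.8, 184.5], 0.65)]
side holder_rim [([270.5, 183.7], 0.72)]
side handle_grip [([245.9, 204.8], 0.63)]
side knob [([214.3, 233.2], 0.77), ([184.0, 208.5], 0.72)]
[[271.95205189 182.84091044]] [[274.98392791 174.44561565]]
scene mount [([248.2, 165.8], 0.69)]
scene holder_rim [([252.9, 173.9], 0.58)]
scene handle_grip [([187.1, 252.7], 0.45), ([260.2, 203.3], 0.39)]
scene knob [([268.7, 264.8], 0.55), ([300.8, 227.8], 0.5)]
[[252.78295898 174.1930013 ]] [[252.23513264 166.50838056]]
```

View pics/ov8side.png

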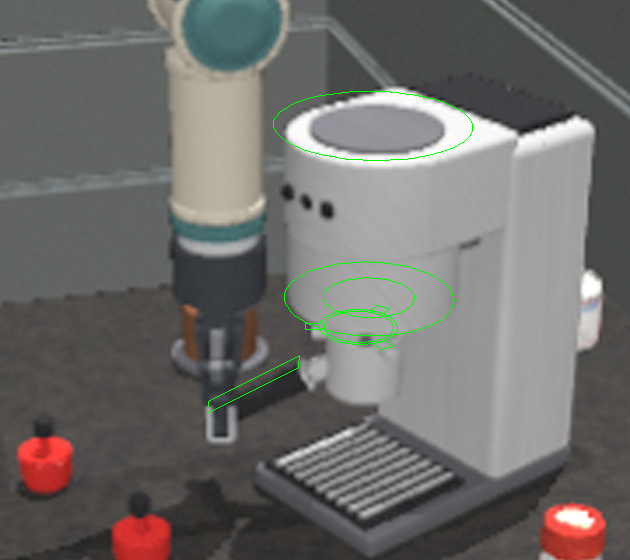

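View pics/ov8scene.png

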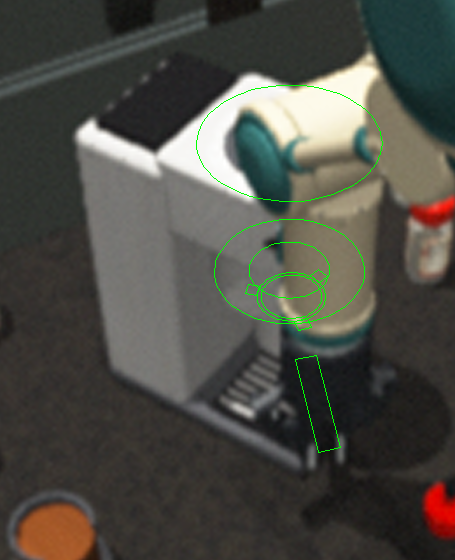

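```bash
cat > tilt.py <<'E'
from ov import *
def holdt(tcp,yaw,tilt,rg=.1134,dzr=.0815):
    # holder rotated about jaw axis at TCP by tilt (cup down positive)
    c,s=np.cos(yaw),np.sin(yaw);Rz=np.array([[c,-s,0],[s,c,0],[0,0,1]])
    Ry=R.from_euler('y',tilt).as_matrix()
    L=hold(rg,0,dzr,0); L.append(circ((rg,0,dzr-.052),.031)); L.append(circ((rg,0,dzr+.014),.008))
    return [(P@Ry.T)@Rz.T+tcp for P in L]
E
python3 - <<'E'
from tilt import *
m=dict(np.load('pics/side8.png.npz'))
ims=[]
for t in (3,6,9):
    draw(m,[P+[.002,-.0005,0] for P in holdt(np.array([.48515,.07564,.0772]),np.radians(-15.36),np.radians(t))],'pics/t.png',(220,155,310,235),7 if 0 else 4.4)
    ims.append(cv2.imread('pics/t.png'))
draw(m,[],'pics/t.png',(220,155,310,235),4.4); ims.append(cv2.imread('pics/t.png'))
cv2.imwrite('pics/t8.png',np.vstack([np.hstack(ims[:2]),np.hstack(ims[2:])]))
E
```

```text
(no output)
```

View pics/t8.png

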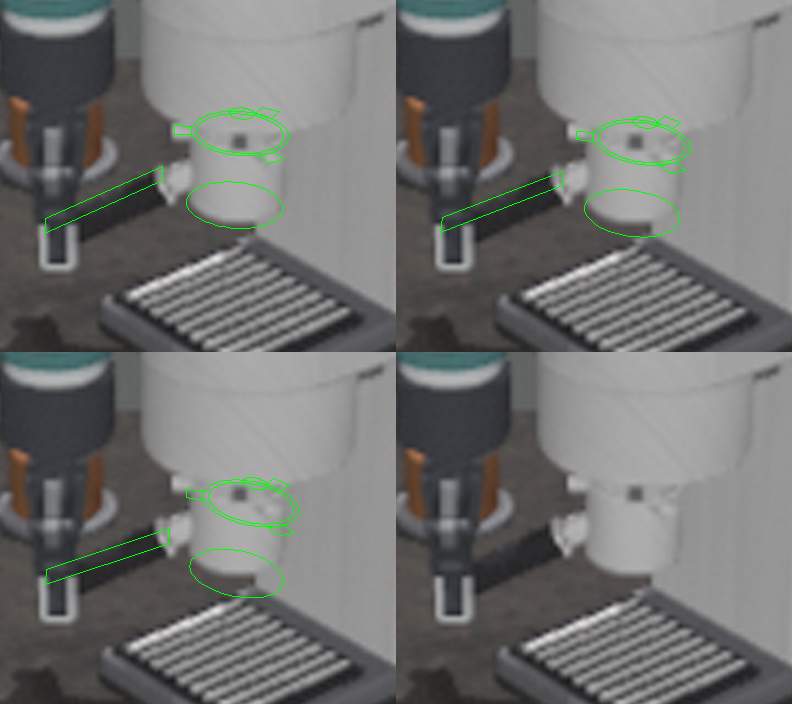

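>>> jog_arm(
  targets=[
    [0.01,[0.004,-0.001,0],0],
    [0.01,[0.004,-0.001,0.004],0],
    [0.01,[0.0,0.0,0.009],0],
    [0.01,[0,0,0.009],0],
    [0.01,[0,0,0],0],
    [0.01,[0,0,0],0],
  ],
)

```text
clock: 16.23
position: [0.4937, 0.0732, 0.1]
ee_rot: [0.701, -0.701, 0.094, -0.094]
contact_force: [0.5, 0.4, -3.3]
width: 0.0182
```

```bash
python3 - <<'E'
from tilt import *
s=manip.get_state(); M=rot(s['ee_rot']).as_matrix();yaw=np.arctan2(M[1,0],M[0,0]);print(s['clock'],s['position'],s['contact_force'],s['moment'],s['width'],'yaw',np.degrees(yaw))
p,d,m=shot('side','side9.png');m=dict(m);m['p']=p
P=[Q+[.002,-.0005,0] for Q in holdt(s['position'],yaw,np.radians(1))]+[circ((.6045,.043,.185),.067),circ((.6045,.043,.185),.036)]
draw(m,P,'pics/ov9.png',(200,130,320,240),6); draw(m,[],'pics/raw9.png',(200,130,320,240),6)
E
```

```text
16.225 [0.49373156 0.07322925 0.09996702] [ 0.5073843   0.44935926 -3.33377515] [0.10315461 0.20123764 0.04353147] 0.01819192396027664 yaw -15.340753903067563
```

View pics/ov9.png

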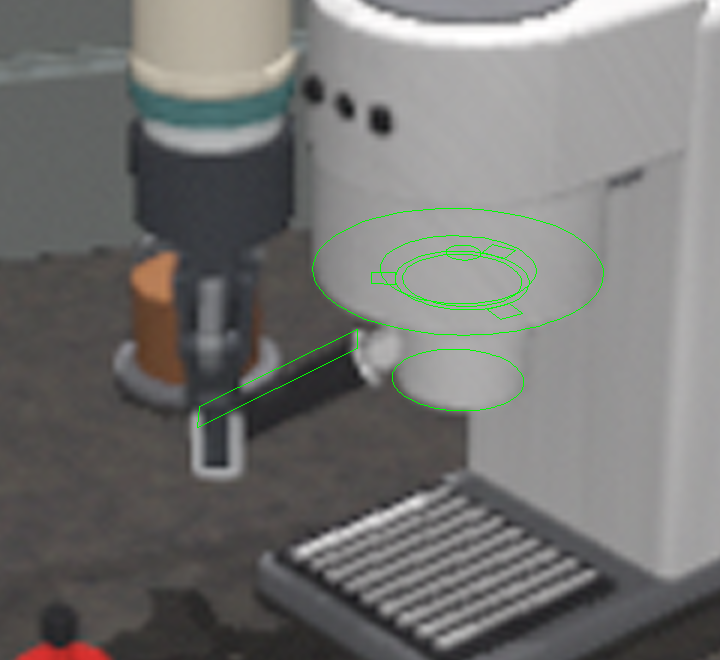

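>>> jog_arm(
  targets=[
    [0.01,[0,0,0.004],0],
    [0.01,[0,0,0.004],0],
    [0.01,[0,0,0.002],0],
    [0.01,[0,0,0],0],
  ],
)

```text
clock: 16.77
position: [0.4941, 0.0732, 0.1101]
ee_rot: [0.701, -0.701, 0.094, -0.095]
contact_force: [0.0, 0.3, -2.7]
width: 0.0177
```

>>> jog_arm(
  targets=[
    [0.01,[0,0,0.004],0],
    [0.01,[0,0,0.004],0],
    [0.01,[0,0,0.002],0],
    [0.01,[0,0,0],0],
  ],
)

```text
clock: 17.27
position: [0.4941, 0.0732, 0.1201]
ee_rot: [0.701, -0.701, 0.094, -0.095]
contact_force: [-0.7, 0.4, -2.9]
width: 0.0181
```

>>> jog_arm(
  targets=[
    [0.01,[0,0,0.0015],0],
    [0.01,[-0.0022,-0.00965,0],0.0873],
    [0.01,[-0.00136,-0.0098,0],0.0873],
    [0.01,[0,0,0],0],
  ],
)

```text
clock: 17.77
position: [0.4902, 0.0534, 0.1213]
ee_rot: [-0.706, 0.706, -0.034, 0.034]
contact_force: [1.0, -0.0, -2.9]
width: 0.0181
```

>>> jog_arm(
  targets=[
    [0.01,[-0.0005,-0.0099,0],0.0873],
    [0.01,[0.0004,-0.0099,0],0.0873],
    [0.01,[0.0012,-0.0098,0],0.0873],
    [0.01,[0,0,0],0],
  ],
)

```text
clock: 18.27
position: [0.4917, 0.0241, 0.1213]
ee_rot: [0.705, -0.705, -0.059, 0.059]
contact_force: [0.3, 0.5, -3.0]
width: 0.0178
```

>>> jog_arm(
  targets=[
    [0.01,[0.0021,-0.0097,0],0.0873],
    [0.01,[0.0029,-0.0095,0],0.0873],
    [0.01,[0.0037,-0.0092,0],0.0873],
    [0.01,[0,0,0],0],
    [0.01,[0,0,0],0],
  ],
)

```text
clock: 18.9
position: [0.4991, -0.004, 0.1209]
ee_rot: [0.691, -0.691, -0.149, 0.151]
contact_force: [-3.1, -4.2, -4.0]
width: 0.0178
```

```bash
python3 - <<'E'
from tilt import *
s=manip.get_state(); M=rot(s['ee_rot']).as_matrix();yaw=np.arctan2(M[1,0],M[0,0]);print(s['clock'],s['position'],s['contact_force'],s['moment'],s['width'],'yaw',np.degrees(yaw))
p,d,m=shot('side','side10.png');m=dict(m);m['p']=p
P=[Q+[.002,-.0005,0] for Q in holdt(s['position'],yaw,np.radians(1))]+[circ((.6045,.043,.185),.067),circ((.6045,.043,.185),.036)]
draw(m,P,'pics/ov10.png',(200,130,320,240),6)
print('rim',s['position']+np.array([.1134*np.cos(yaw),.1134*np.sin(yaw),.0795]))
E
```

```text
18.9 [ 0.49907119 -0.00403604  0.12092705] [-3.08170813 -4.18216831 -3.98428412] [-0.40762716  0.58220165 -0.43398934] 0.017828814067421886 yaw 24.536455320686912
rim [0.60223086 0.04305582 0.20042705]
```

View pics/ov10.png

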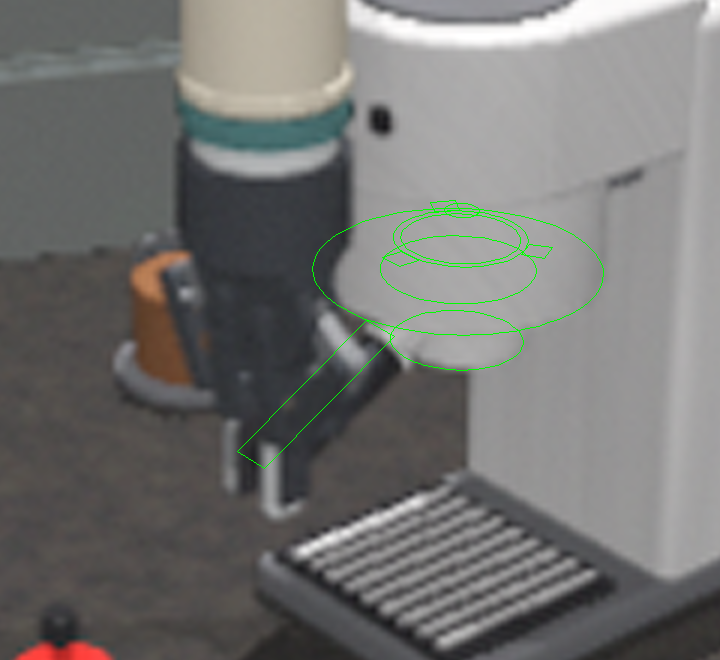

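>>> jog_arm(
  targets=[
    [0.01,[0,0,-0.002],0],
    [0.01,[0,0,-0.002],0],
    [0.01,[0,0,-0.001],0],
    [0.01,[0,0,0],0],
  ],
)

```text
clock: 19.45
position: [0.501, -0.0041, 0.1168]
ee_rot: [-0.691, 0.691, 0.152, -0.15]
contact_force: [-2.7, -1.6, 1.7]
width: 0.0181
```

>>> jog_arm(
  targets=[
    [0.01,[0,0,-0.001],0],
    [0.01,[0,0,-0.001],0],
    [0.01,[0,0,-0.001],0],
    [0.01,[0,0,0],0],
  ],
)

```text
clock: 19.95
position: [0.5014, -0.004, 0.1139]
ee_rot: [-0.691, 0.691, 0.152, -0.15]
contact_force: [-0.2, 0.2, 4.8]
width: 0.0181
```

```bash
python3 - <<'E'
from tilt import *
s=manip.get_state(); M=rot(s['ee_rot']).as_matrix();yaw=np.arctan2(M[1,0],M[0,0]);print(s['clock'],s['position'],s['contact_force'],s['moment'],'yaw',np.degrees(yaw))
p,d,m=shot('side','side11.png');m=dict(m);m['p']=p
ims=[]
for zr in (.194,.198):
    c=np.array([.6025+.002,.0435-.0005]);yw=np.radians(24.65)
    P=hold(*c,zr,yw)+[circ((*c,zr-.052),.031)]
    draw(m,P,'pics/t.png',(235,150,305,220),5.7);ims.append(cv2.imread('pics/t.png'))
cv2.imwrite('pics/ov11.png',np.hstack(ims))
E
```

```text
19.95 [ 0.5014189  -0.00397464  0.11388695] [-0.15311346  0.16564639  4.75101431] [ 0.37562977 -0.5070609  -0.20252642] yaw 24.6571742393944
```

View pics/ov11.png

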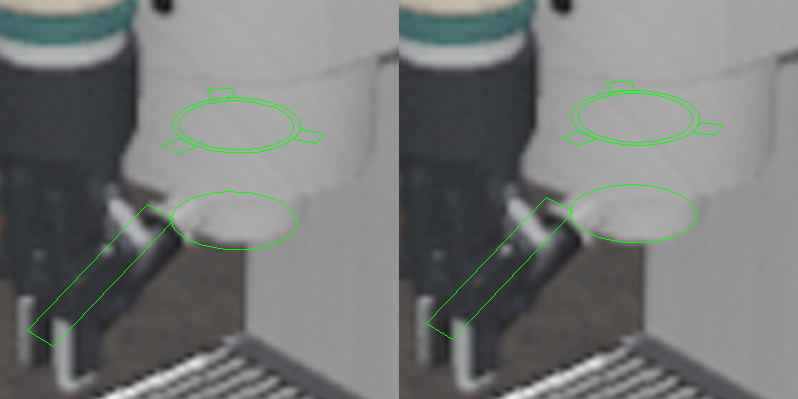

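>>> jog_arm(
  targets=[
    [0.022,[0,0,0],0],
    [0.026,[0,0,0],0],
    [0.034,[0,0,0],0],
    [0.034,[0,0,0],0],
  ],
)

```text
clock: 20.5
position: [0.5, -0.0043, 0.1131]
ee_rot: [0.691, -0.691, -0.151, 0.151]
contact_force: [-0.0, 0.4, 0.4]
width: 0.0341
```

```bash
python3 - <<'E'
from tilt import *
s=manip.get_state(); M=rot(s['ee_rot']).as_matrix();yaw=np.arctan2(M[1,0],M[0,0]);print(s['clock'],s['position'],s['contact_force'],s['moment'],s['width'],'yaw',np.degrees(yaw))
p,d,m=shot('side','side12.png');m=dict(m);m['p']=p
ims=[]
for zr in (.194,.198):
    c=np.array([.6025+.002,.0435-.0005]);yw=np.radians(24.65)
    P=hold(*c,zr,yw)+[circ((*c,zr-.052),.031)]
    draw(m,P,'pics/t.png',(235,150,305,220),5.7);ims.append(cv2.imread('pics/t.png'))
cv2.imwrite('pics/ov12.png',np.hstack(ims))
p,d,m=shot('wrist','w12.png');m=dict(m);m['p']=p
draw(m,hold(.6025,.0435,.194,np.radians(24.65)),'pics/ov12w.png',(100,50,450,384),1.7)
E
```

```text
20.5 [ 0.49999226 -0.00428821  0.11312418] [-0.0442791   0.43079786  0.37595783] [-0.04692648  0.01829173 -0.02481678] 0.03413442427831746 yaw 24.678893752214403
```

View pics/ov12.png

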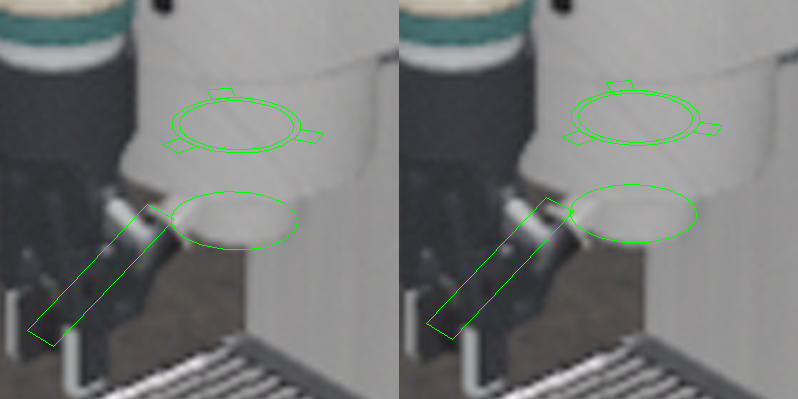

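View pics/ov12w.png

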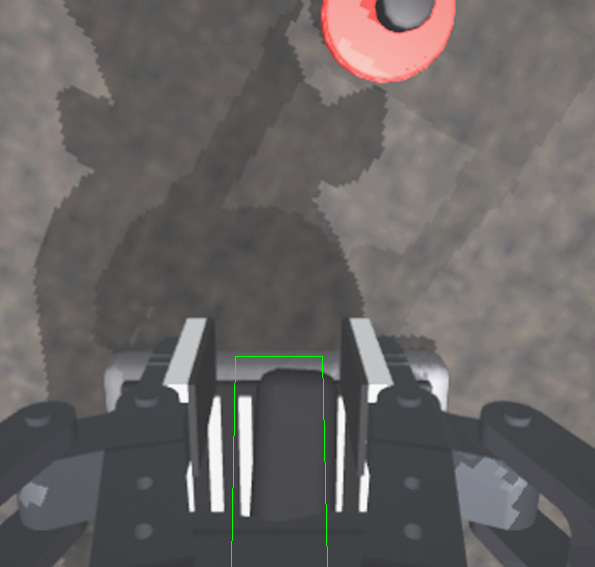

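>>> jog_arm(
  targets=[
    [0.05,[0,0,0],0],
    [0.05,[0,0,0],0],
    [0.05,[-0.018,-0.008,0],0],
    [0.05,[-0.027,-0.013,0],0],
    [0.05,[-0.027,-0.013,0.02],0],
    [0.05,[-0.027,-0.013,0.03],0],
    [0.05,[0,0,0],0],
  ],
)

```text
clock: 21.48
position: [0.3996, -0.0519, 0.1647]
ee_rot: [-0.69, 0.691, 0.151, -0.15]
contact_force: [0.0, -0.2, 0.1]
width: 0.05
```

```bash
python3 - <<'E'
from tilt import *
s=manip.get_state();print(s['clock'],s['position'],s['contact_force'])
ims=[]
for yw in (24.65,22):
  for n,b,f,o in [('side',(235,140,325,220),4.4,(.002,-.0005)),('wrist',(130,150,380,384),1.7,(0,0))]:
    p,d,m=shot(n,n+'13.png') if yw>23 else (None,)*3
    m=dict(np.load(f'pics/{n}13.png.npz'))
    c=np.array([.6025,.0435])+o
    P=hold(*c,.194,np.radians(yw))+[circ((*c,.142),.031)]
    draw(m,P,'pics/t.png',b,f);ims.append(cv2.resize(cv2.imread('pics/t.png'),(396,352)))
cv2.imwrite('pics/ov13.png',np.vstack([np.hstack(ims[:2]),np.hstack(ims[2:])]))
for n in ('side','wrist'):
    print(n,[(t,[(np.round(x['position'],1).tolist(),round(x['score'],2)) for x in spot_point(t,n)][:2]) for t in ['handle_grip','holder']])
E
```

```text
21.475 [ 0.39958607 -0.05193805  0.16474692] [ 0.01871385 -0.16360144  0.14764538]
side [('handle_grip', [([256.5, 201.0], 0.79)]), ('holder', [([282.3, 185.5], 0.81)])]
wrist [('handle_grip', []), ('holder', [])]
```

View pics/ov13.png

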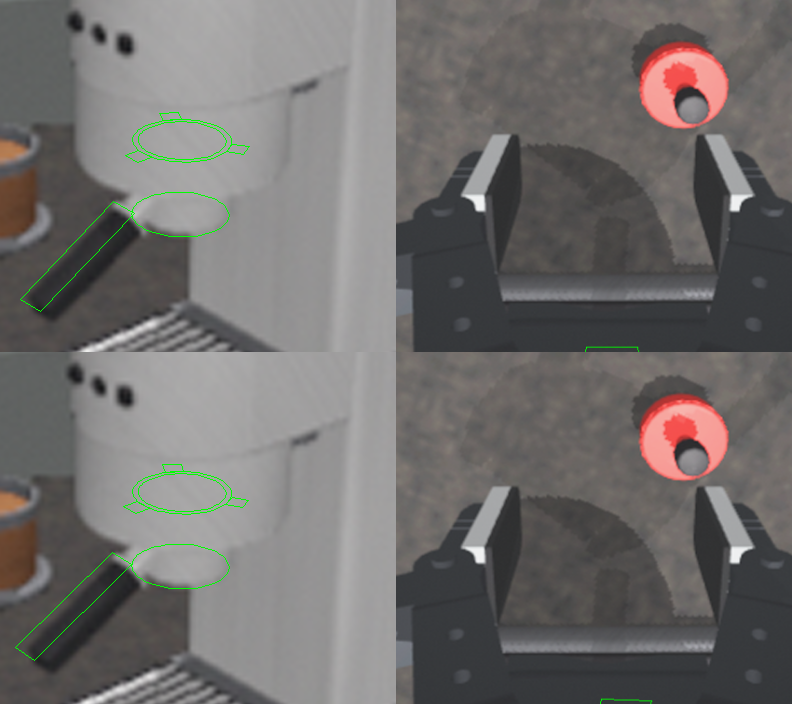

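>>> jog_arm(
  targets=[
    [0.05,[-0.02,-0.03,0.04],0],
    [0.05,[-0.02,-0.04,0.04],0],
    [0.05,[-0.02,-0.05,0.03],0],
    [0.05,[-0.02,-0.05,0.03],0],
    [0.05,[-0.01,-0.05,0],0],
    [0.05,[0,-0.05,0],0],
    [0.05,[0,0,0],0],
  ],
)

```text
clock: 22.65
position: [0.3516, -0.2811, 0.2994]
ee_rot: [-0.682, 0.708, 0.109, -0.146]
contact_force: [-1.3, 0.7, -0.1]
width: 0.0497
```

```bash
python3 - <<'E'
from tilt import *
s=manip.get_state();print(s['clock'],s['position'],s['contact_force'])
ims=[]
for n,b,f,o in [('side',(225,140,315,220),4.4,(.002,-.0005)),('scene',(210,140,300,220),4.4,(.001,.0017))]:
    p,d,m=shot(n,n+'14.png');m=dict(m);m['p']=p
    c=np.array([.6025,.0435])+o
    for yw in (24.65,None):
        P=hold(*c,.194,np.radians(yw))+[circ((*c,.142),.031)] if yw else []
        draw(m,P,'pics/t.png',b,f);ims.append(cv2.resize(cv2.imread('pics/t.png'),(396,352)))
    print(n,[(t,[(np.round(x['position'],1).tolist(),round(x['score'],2)) for x in spot_point(t,n)][:2]) for t in ['handle_grip','holder','tin','pepper','lemon']])
    cc=np.array([.6025,.0435,.194]);a=np.radians(24.65)
    for yw in (20.65,24.65,28.65):
        a=np.radians(yw);print(yw,proj(m,[[*(c-.08*np.array([np.cos(a),np.sin(a)])),.194-.0615]]))
cv2.imwrite('pics/ov14.png',np.vstack([np.hstack(ims[:2]),np.hstack(ims[2:])]))
E
```

```text
22.65 [ 0.35163777 -0.28113693  0.29935971] [-1.30688791  0.74062591 -0.06376906]
side [('handle_grip', [([258.8, 199.6], 0.55)]), ('holder', [([277.8, 188.6], 0.55)]), ('tin', []), ('pepper', [([328.3, 271.7], 0.71), ([278.5, 184.2], 0.61)]), ('lemon', [([201.3, 279.6], 0.64)])]
20.65 [[252.27573569 199.04607302]]
24.65 [[253.51965564 199.8261376 ]]
28.65 [[254.88132431 200.56672518]]
scene [('handle_grip', [([274.8, 189.1], 0.58), ([183.5, 255.3], 0.34)]), ('holder', [([251.4, 175.1], 0.67)]), ('tin', [([155.3, 224.2], 0.82)]), ('pepper', []), ('lemon', [])]
20.65 [[271.46785386 189.35627931]]
24.65 [[272.45419278 188.29620891]]
28.65 [[273.33033222 187.19138083]]
```

View pics/ov14.png

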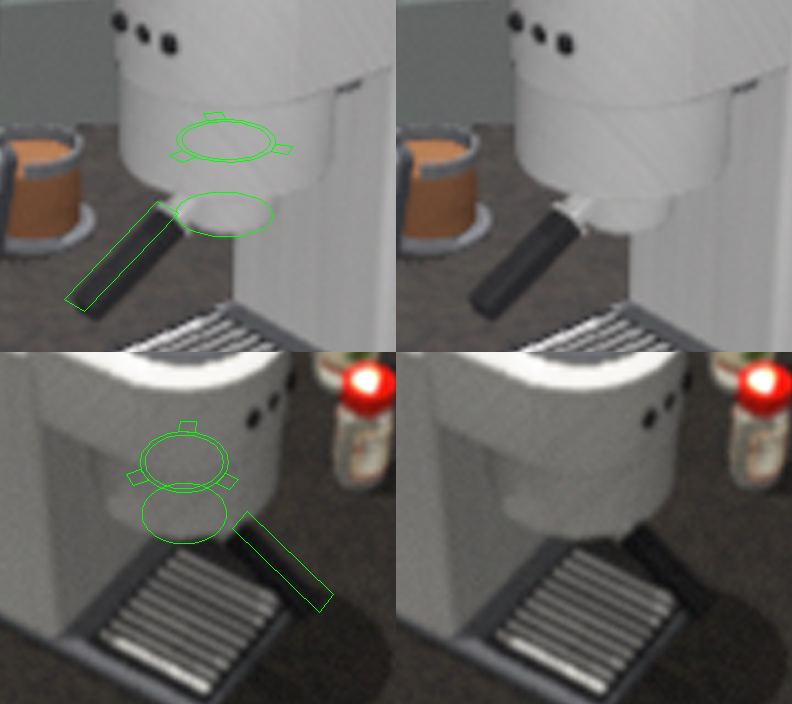

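View pics/scene14.png

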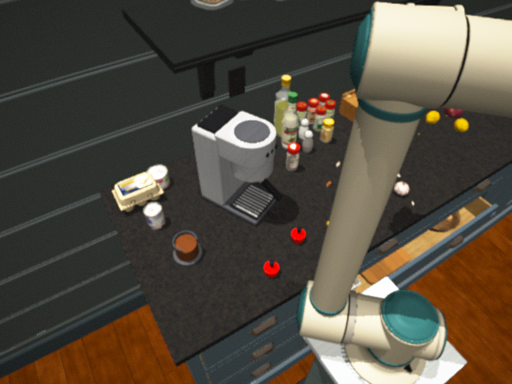

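```bash
python3 - <<'E'
from tilt import *
from scipy.optimize import minimize
u=np.array([-.866,0,-.5]);n=np.array([-.5,0,.866]);ce=np.array([-.08,0,-.0615])
box=np.array([ce+.040*a*u+.0095*c*n+np.array([0,.01*b,0]) for a in(-1,1) for b in(-1,1) for c in(-1,1)])
C={'side':((225,140,275,225),(.002,-.0005)),'scene':((255,178,290,210),(.001,.0017))}
obs={}
for nme,(b,o) in C.items():
    m=dict(np.load(f'pics/{nme}14.png.npz'));g=m['p'].astype(int).max(2)
    sub=g[b[1]:b[3],b[0]:b[2]]
    print(nme);cv2.imwrite(f'pics/d{nme}.png',cv2.resize(np.clip(sub*2.5,0,255).astype(np.uint8),None,fx=8,fy=8,interpolation=cv2.INTER_NEAREST))
    d=m['d'][b[1]:b[3],b[0]:b[2]]
    v,uu=np.mgrid[b[1]:b[3],b[0]:b[2]]
    P=pts(m,np.c_[uu.ravel(),v.ravel()],d.ravel())-np.r_[o,0]
    k=(d.ravel()>0)&(P[:,2]>.07)&(P[:,2]<.16)&(np.hypot(P[:,0]-.6025,P[:,1]-.0435)<.13)&(np.hypot(P[:,0]-.6025,P[:,1]-.0435)>.045)&(sub.ravel()<75)
    Q=P[k]; print(len(Q));
    rel=Q-[.6025,.0435,.194]; r=np.hypot(rel[:,0],rel[:,1]);az=np.degrees(np.arctan2(-rel[:,1],-rel[:,0]))
    for lo in np.arange(.045,.13,.015):
        kk=(r>lo)&(r<lo+.015)
        if kk.sum()>4: print(round(lo+.0075,4),kk.sum(),'az',np.percentile(az[kk],[5,50,95]).round(1),'z',np.percentile(rel[kk,2],[5,50,95]).round(4))
E
```

```text
side
246
0.0525 37 az [18.  30.2 33.7] z [-0.0529 -0.0413 -0.0361]
0.0675 55 az [16.8 27.9 32.2] z [-0.0619 -0.0485 -0.0422]
0.0825 53 az [18.9 27.  30.7] z [-0.0722 -0.058  -0.0508]
0.0975 62 az [17.8 26.  29.1] z [-0.0839 -0.0691 -0.0609]
0.1125 39 az [19.2 24.6 27.2] z [-0.0866 -0.0762 -0.0703]
scene
188
0.0525 34 az [ 9.4 14.4 29.9] z [-0.0569 -0.0416 -0.0377]
0.0675 43 az [11.8 15.7 27.8] z [-0.0623 -0.0501 -0.0434]
0.0825 42 az [14.5 17.3 25.8] z [-0.0725 -0.0595 -0.0518]
0.0975 42 az [15.6 18.4 25.9] z [-0.0835 -0.0697 -0.0627]
0.1125 27 az [15.9 19.6 25.3] z [-0.0843 -0.0769 -0.0713]
```

```bash
python3 - <<'E'
from h import *
s=manip.get_state();print(s['clock'],s['position'],np.abs(s['qd']).max(),s['contact_force'])
print(sign_off())
E
```

```text
23.25 [ 0.35032192 -0.27894181  0.30092643] 0.0027088446462886903 [ 0.38238749  0.64560846 -0.86632532]
the job is handed in; nothing more can be done
None
```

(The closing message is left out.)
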